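# Seat the lens-window collar on the inspection camera

## Robot

A 6-joint arm with a two-finger parallel gripper is mounted at the origin on the work surface. World frame = base frame: x ahead of the robot, y to its left, z up, the work surface at z = 0. Lengths are in m, angles in rad, forces in N, time in s.
With the tool pointing down it reaches from about 0.35 to 0.875 m from the base axis. Payload 4.2 kg.
Tool frame: the origin (TCP) lies at the very end of the fingers, on their centre line; the grasp point (between the pads) lies 19 mm behind it; z points along the fingers, y is the direction in which the jaws open and shut (so a half turn about z gives the same grasp; the last joint's range is limited). The gripper opens to 87 mm and grips with 3 to 60 N. Pads are 19 mm wide; open, the fingers measure 117 mm over their backs; the gripper's body (75 mm by 190 mm) begins 51 mm behind the grasp point.
Start: joints at [1.462, 0.385, 0.008, 0, -1.194, -0.259], TCP at [0.225, 0.583, 0.223] pointing down, gripper open.
Joint ranges: [-3.14, 3.14], [-1.21, 2.06], [-1.07, 1.41], [-3.16, 2.05], [-2.99, -0.16], [-3.1, 3.1]. Speed limits (rad/s): [2.79, 2.79, 3.14, 3.14, 3.14, 3.14].

## Interface

Orientations are given as a unit quaternion [w, x, y, z].
In Python, from bench import bot, imaging, job gives the robot as it stands.
- The arm moves only by the tool send_rows, never from a script. Its arguments are lists of equal length, an entry for each row: "travel": the shift along the tool's x, y, z in mm, a list of three; "turn": the turn about the tool's z in degrees; "jaw": the opening, from 0 (shut) to 1 (fully open). A call has 1 to 20 rows; each row is the pose to reach, as a shift and turn from the pose measured when the call began, along the tool's axes at that moment; what a row does not reach only later rows make up. A row lasts 1/8 s, in which the tool goes at most 62.5 mm and 10.7 degrees, less where a joint would pass 70% of its speed; a pose out of reach is approached as far as the arm can. A call with a gripper value outside its range is refused whole. The fingers move at their own pace and stop on an object; the grip force is fixed at half the most. Time passes only in rows, so rows that repeat a pose let the fingers close. It gives the time, the measured TCP pose, the force and the opening at its end, in the units of the state.
- bot.state(): the state, without advancing time (a new reading comes with each control period).
- imaging.capture(name): name is "side" or "top" or "wrist"; returns (picture, depth): 400x640x3 uint8, red, green, blue; 400x640 float32, m along the optical axis (not along the pixel's ray), 0 where there is no reading.
- imaging.get_calibration(name): a dict with "K" (3x3 intrinsics, pixels), "pose" (4x4, takes a point from camera to world coordinates). Camera axes: x right, y up, looking along -z (the intrinsics and any distortion apply to the point x, -y, -z); pixel columns grow to the right and rows downward; lengths in m; the calibration is good to about 2 mm. A picture is of the moment at which its call begins: read the wrist's pose just before it. get_calibration takes no time and is no camera call; for the wrist camera it gives the pose at the moment of the call.
- job.finish_job(): hands the job in, once; it reports no verdict.
The state is a dict: "clock": time; "joints": joint angles; "joint_velocities": joint speeds; "joint_efforts": joint torques, N m; "eef_pos": TCP position; "ee_rot": TCP orientation; "wrist_force": force on the tool from outside, world axes, zero at the start; "moment": the same for the moment, N m; "grip_width": finger opening in m.
Only numpy, scipy, OpenCV 4.12 (cv2) and the standard library are available. Lean on these libraries where they do the work, as an engineer would, in place of code of your own. Each camera call takes 0.05 s, during which the arm holds its last target.

## Task

Pick up the knurled collar with the closed glass top and set it, glass up, over the spigot of the inspection camera; its keyways are hidden inside, so turn it by feel until they drop over the cross pin, then push it fully home against the spring ring. Finish while still holding it gripped and pushed home (let go and the spring lifts it again), and leave the other things on the mat where they are.

Things in the scene. Friction and masses are not known exactly. Their poses are not given: they have to be found in the camera images.
- collar: Loose knurled aluminium collar (lens-window cell): round cap 51 mm in diameter, 40 mm tall, 105 to 210 g, standing on the mat, dark 36 mm glass disc on top. Origin: centre of its underside; z up its axis. Its top 10 mm is solid and round, 50 mm in diameter: the best place to grip. Below is a skirt with a 35 mm bore, 30 mm deep, open downward.
- collar_bore (a point): Middle of the collar's bore, on its axis, 15 mm above its underside. Four equal keyways a quarter turn apart, 8 mm wide, run the full depth of the bore. Unseen from outside, their angle is not marked on the collar; find them by turning: it starts out of line and needs at most a quarter turn either way; within about 0.07 rad of lined up they drop over the pin.
- camera: Fixed upward-looking inspection camera: grey box 100 x 100 mm, 45 mm high on a 106 mm square foot plate, with an upright steel spigot at its centre. Origin: centre of its underside, on the spigot's axis; z up. Fully home, the collar's inner roof sits on the spigot's top and its underside is 51 mm above this origin.
- spigot_top (a point): Centre of the spigot's flat top, 81 mm above the camera's origin. Spigot 32 mm in diameter, with a 4 mm chamfer at the top.
- cross_pin (a point): Middle of the 5 mm square cross pin, 62 mm above the camera's origin; it lies along the camera's x axis through the spigot and sticks out 5.5 mm on both sides. A collar not lined up rests on it with its underside 64.5 mm above the camera's origin; lined up, it drops freely to 56 mm, where it meets the spring ring.
- spring_ring (a joint): Black rubber-faced spring ring, 54 mm in diameter, around the foot of the spigot; it is pressed straight down by the collar's underside. 0 = up (its top 56 mm above the camera's origin), about 0.005 m with the collar home (limit 0.007). It pushes up with 3.6 N at 0 and 9.1 N at 0.005 m, more than the collar's weight.
- driver: Bystander: screwdriver 150 mm long, lying between the collar and the camera, roughly along x. Origin at the underside of its middle.
- heatsink: Bystander: finned aluminium heat sink 50 x 50 x 26 mm. Origin: centre of its underside.
- cleaner: Bystander: black round tip-cleaner pot, 72 mm in diameter, 60 mm tall. Origin: centre of its underside.
- spacer: Bystander: plain aluminium spacer ring, 44 mm in diameter, 12 mm tall, open through the middle (not the collar). Origin: centre of its underside.
- brush: Bystander: brush 190 mm long, lying flat at the robot's left. Origin at the underside of its middle.
- imager: Bystander: black handheld imager, 232 x 80 x 40 mm, lying at the robot's right. Origin at its underside, 3 cm from the handle's middle toward the head.

How it is judged:
On the way, in this order (a step that is already met when the one before it is completed fails the run):
1. the collar is lifted clear of the mat (height (world z) of collar above 0.055 m), for 0.1 s.
2. the keyways have dropped over the cross pin (z of collar in the frame of camera below 0.0605 m and horizontal distance between collar and camera below 0.004 m and angle between collar's own z axis and vertical below 0.1 rad), for 0.1 s.
At the end, for the whole second after the job is handed in: The program ends with the collar held home on the camera: underside within 1.5 mm of the fully home height, axis within 3 mm of the spigot's and within 0.07 rad of upright, spring ring pressed more than 3.3 mm, at rest, and the fingers still on the collar with more than 2 N (z of collar in the frame of camera between 0.048 and 0.0525 m and horizontal distance between collar and camera below 0.003 m and angle between collar's own z axis and vertical below 0.07 rad and value of joint spring_ring above 0.0033 m and contact force between the fingers and collar above 2 N and linear speed of collar below 0.02 m/s); the arm keeps its last pose, push and grip.
It fails at once if a bystander is moved by more than 3 cm (distance of any of driver, heatsink, cleaner, spacer, brush, imager from where it was at the start of the episode above 0.03 m).
It also fails if it takes over 61 s, if anything falls off the work surface, if the arm or the gripper's body presses on something with over 40 N, if the wrist force passes 120 N, or if a joint passes its speed limit or range.

## Working session

There is one attempt and no reset: what is moved stays moved. The work goes in short steps, Python scripts to look and compute and a tool call to move; the robot and the scene stay as the last step left them, time stands still between calls to the robot, and variables do not carry over. Pictures are saved under pics/ and viewed, and the job is handed in when it is done.

Besides the shell and the picture viewer there is one more tool, called after "Call:" as name(argument=value, ...), one argument or row to a line, values as JSON. send_rows: Moves the arm, as the interface text tells. Its arguments: {"type":"object","properties":{"travel":{"type":"array","items":{"type":"array","items":{"type":"number"}}},"turn":{"type":"array","items":{"type":"number"}},"jaw":{"type":"array","items":{"type":"number"}}},"required":["travel","turn","jaw"]}

```bash
ls; mkdir -p pics
python3 - <<'E'
from bench import bot, imaging, job
import cv2
print(bot.state())
for n in ["top","side"]:
    p,d=imaging.capture(n)
    cv2.imwrite(f"pics/{n}0.png",p[:,:,::-1])
    import numpy as np
    np.savez(f"{n}0.npz",p=p,d=d)
    c=imaging.get_calibration(n); print(n,c)
E
```

```text
pics
{'clock': 0.0, 'joints': array([ 1.46163555e+00,  3.85558404e-01,  6.61337143e-03, -4.85529260e-04,
       -1.19401391e+00, -2.58604012e-01]), 'joint_velocities': array([ 0.00124276, -0.00096573,  0.00109179,  0.00190897, -0.00136866,
       -0.00111339]), 'joint_efforts': array([-8.31502547e-06, -3.90668464e+01,  1.87408072e+01,  4.22011390e+00,
        1.09653192e-02, -1.91349109e-04]), 'eef_pos': array([0.22447321, 0.58264273, 0.22145563]), 'ee_rot': array([ 1.09513291e-03,  9.83124236e-01, -1.82935828e-01, -1.44287414e-04]), 'wrist_force': array([-0.03568943,  0.21668132,  0.31762373]), 'moment': array([-0.01279432, -0.01865331, -0.02536539]), 'grip_width': 0.08705745927623981}
top {'K': array([[401.09338747,   0.        , 320.78970098],
       [  0.        , 401.09338747, 199.00248852],
       [  0.        ,   0.        ,   1.        ]]), 'pose': array([[-0.02853084,  0.99549584, -0.09041028,  0.44084115],
       [-0.99949029, -0.02970698, -0.01168981, -0.02789713],
       [-0.01432297,  0.09003068,  0.995836  ,  1.29282584],
       [ 0.        ,  0.        ,  0.        ,  1.        ]])}
side {'K': array([[403.6960649 ,   0.        , 325.45061362],
       [  0.        , 403.6960649 , 198.49165377],
       [  0.        ,   0.        ,   1.        ]]), 'pose': array([[-0.9755926 ,  0.13423686, -0.17378017,  0.37032343],
       [-0.21823312, -0.50491855,  0.83512368,  0.8071207 ],
       [ 0.02435955,  0.85266507,  0.52188973,  0.61130522],
       [ 0.        ,  0.        ,  0.        ,  1.        ]])}
```

View pics/top0.png

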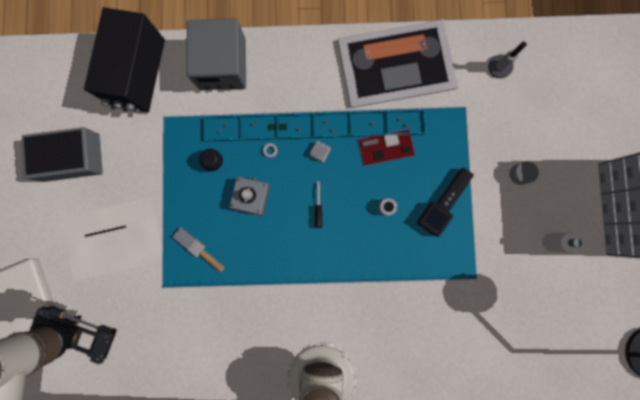

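View pics/side0.png

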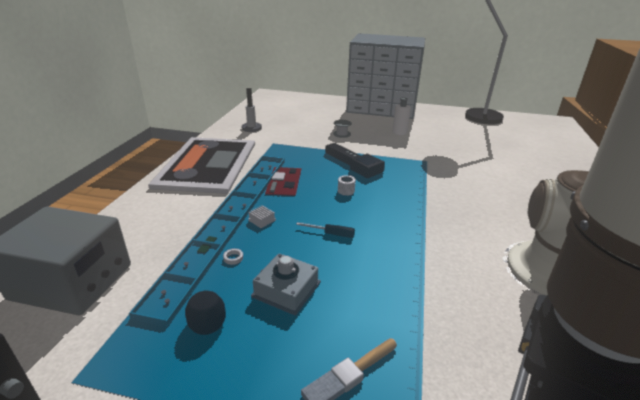

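The top view shows the collar at about (388,207) and the camera with its spigot at about (247,196). The driver lies between them at about (318,205). In the side view the collar is at (346,186) and the camera at (287,275).

```bash
cat > h.py <<'E'
import numpy as np, cv2
def ray(c,u,v):
    K=c["K"];d=np.array([(u-K[0,2])/K[0,0],-(v-K[1,2])/K[1,1],-1.0]);T=c["pose"]
    return T[:3,3],T[:3,:3]@d
def onplane(c,u,v,z):
    o,d=ray(c,u,v);return o+d*(z-o[2])/d[2]
def pts(c,D):
    v,u=np.mgrid[0:D.shape[0],0:D.shape[1]];K=c["K"]
    P=np.stack([(u-K[0,2])/K[0,0]*D,-(v-K[1,2])/K[1,1]*D,-D],-1)
    return P@c["pose"][:3,:3].T+c["pose"][:3,3]
E
python3 - <<'E'
from bench import imaging
from h import *
ims=[]
for n,(u0,v0,u1,v1) in [("top",(210,165,290,225)),("top",(350,177,430,237)),("side",(240,230,340,305)),("side",(306,155,386,215))]:
    z=np.load(n+"0.npz");im=z["p"][v0:v1,u0:u1,::-1];ims.append(cv2.resize(im,(400,300),interpolation=cv2.INTER_CUBIC))
    c=imaging.get_calibration(n);P=pts(c,z["d"])
    print(n)
    if n=="top":
        q=P[v0:v1,u0:u1].reshape(-1,3)
        zs=q[:,2]; print(np.percentile(zs,[1,10,50,90,95,99,100]).round(4))
        for lo,hi in [(0.03,0.036),(.036,.05),(.05,.07),(.07,.09)]:
            s=q[(zs>lo)&(zs<hi)]
            if len(s): print(lo,len(s),s.mean(0).round(4),((s.max(0)+s.min(0))/2).round(4),np.ptp(s,0).round(4))
cv2.imwrite("pics/crops.png",np.vstack([np.hstack(ims[:2]),np.hstack(ims[2:])]))
E
```

```text
top
[-2.4000e-03  3.0000e-04  4.5000e-03  4.9800e-02  5.6800e-02  8.4800e-02
  1.2928e+00]
0.03 24 [0.5859 0.2077 0.0333] [0.5936 0.2469 0.0329] [0.1603 0.1806 0.0056]
0.036 623 [0.5738 0.2167 0.0469] [0.5926 0.2451 0.0432] [0.1596 0.1795 0.0136]
0.05 350 [0.5772 0.2203 0.0551] [0.5917 0.2475 0.06  ] [0.158  0.1692 0.02  ]
0.07 89 [0.5715 0.2138 0.0827] [0.5732 0.2143 0.08  ] [0.0318 0.0305 0.0183]
top
[-3.2000e-03 -3.0000e-04  3.2000e-03  9.9000e-03  4.2100e-02  4.6500e-02
  1.2928e+00]
0.03 12 [ 0.4785 -0.3214  0.0329] [ 0.48   -0.2728  0.0329] [0.0701 0.1495 0.0044]
0.036 374 [ 0.5039 -0.2734  0.0426] [ 0.4982 -0.2738  0.0431] [0.1004 0.1547 0.0133]
side
side
```

View pics/crops.png

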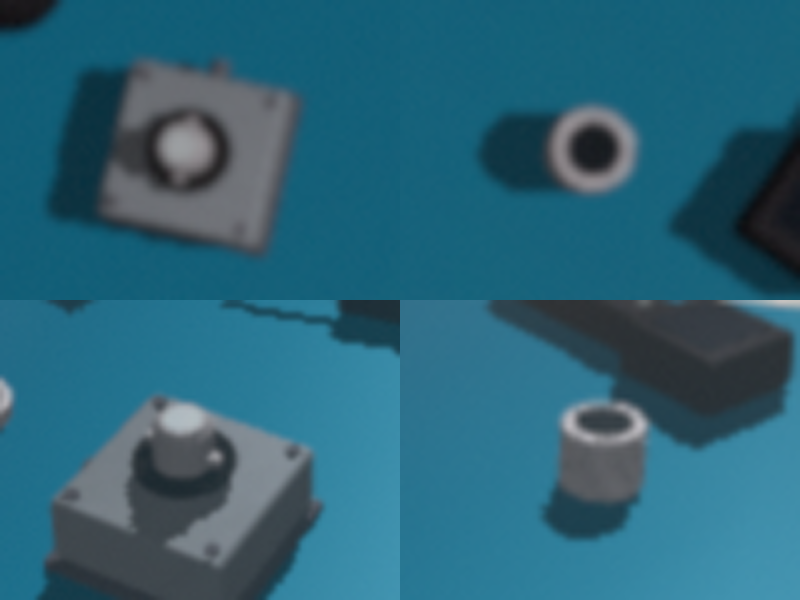

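Run:
```python
from bench import imaging
from h import *
T=np.load("top0.npz");S=np.load("side0.npz");ct=imaging.get_calibration("top");cs=imaging.get_calibration("side")
def blobs(p,box,f):
    u0,v0,u1,v1=box;im=p[v0:v1,u0:u1,::-1];im=cv2.resize(im,None,fx=8,fy=8,interpolation=cv2.INTER_CUBIC)
    hsv=cv2.cvtColor(im,cv2.COLOR_BGR2HSV);m=f(hsv).astype(np.uint8)*255
    cs_,_=cv2.findContours(m,cv2.RETR_EXTERNAL,cv2.CHAIN_APPROX_NONE);k=max(cs_,key=cv2.contourArea)
    e=cv2.fitEllipse(k);return ((e[0][0]+.5)/8-.5+u0,(e[0][1]+.5)/8-.5+v0),np.array(e[1])/8,e[2]
white=lambda h:(h[...,1]<75)&(h[...,2]>110)
bright=lambda h:(h[...,1]<75)&(h[...,2]>150)
dark=lambda h:(h[...,2]<70)
c,a,_=blobs(T["p"],(370,187,406,227),white);print("collar top",c,a,onplane(ct,*c,.043))
c,a,_=blobs(T["p"],(378,197,398,217),dark);print("glass top",c,a,onplane(ct,*c,.043)); gt=c
c,a,_=blobs(S["p"],(336,172,356,188),dark);print("glass side",c,a,onplane(cs,*c,.043)); gs=c
for th in(120,135,150):
    c,a,_=blobs(T["p"],(236,184,258,206),lambda h:(h[...,2]>th));print("spigot",th,c,a,onplane(ct,*c,.083))
st=c
c,a,_=blobs(S["p"],(272,250,304,285),lambda h:(h[...,2]>165));print("spigot side",c,a,onplane(cs,*c,.083)); ss=c
c,a,_=blobs(T["p"],(228,175,276,217),lambda h:(h[...,1]<75));print("box",c,a,_,onplane(ct,*c,.047))
for p,q in((gt,gs),(st,ss)):
    o1,d1=ray(ct,*p);o2,d2=ray(cs,*q)
    s=np.linalg.lstsq(np.stack([d1,-d2],1),o2-o1,rcond=None)[0];print((o1+d1*s[0]).round(4),(o2+d2*s[1]).round(4))
u=lambda x,y:onplane(ct,210+x/5-.5,165+y/5-.5,.064)
v=u(193,120)-u(180,178);print("pin",np.degrees(np.arctan2(v[1],v[0])), np.linalg.norm(v))
```

```text
collar top (388.28684425354004, 206.37776565551758) [16.32940483 17.09118652] [ 0.52496759 -0.2228404   0.043     ]
glass top (388.272084236145, 206.32144165039062) [8.85945892 8.94759369] [ 0.52514475 -0.2228022   0.043     ]
glass side (345.327654838562, 178.99950647354126) [1.56846702 6.27284527] [ 0.52703142 -0.22425806  0.043     ]
spigot 120 (246.70315742492676, 193.85348415374756) [8.43159866 9.34557533] [0.57311227 0.21104216 0.083     ]
spigot 135 (246.60577964782715, 193.79922199249268) [6.82736444 8.38416958] [0.57328705 0.21133696 0.083     ]
spigot 150 (246.01506900787354, 193.7047462463379) [4.79629517 5.80707598] [0.57362992 0.2131339  0.083     ]
spigot side (285.4484930038452, 258.9448471069336) [ 6.619699 10.379282] [0.5731809  0.20921228 0.083     ]
box (249.22692680358887, 195.77344512939453) [37.62549591 39.84377289] 95.79939270019531 [0.57077013 0.21030765 0.047     ]
[ 0.5251 -0.2227  0.0439] [ 0.5268 -0.2224  0.044 ]
[0.5733 0.2126 0.0859] [0.5721 0.2123 0.0857]
pin -13.330953739025778 0.036756983203018755
```

```bash
cat >> h.py <<'E'
from scipy.spatial.transform import Rotation as R
def totool(s,target):
    q=s["ee_rot"];M=R.from_quat([q[1],q[2],q[3],q[0]]).as_matrix()
    return (M.T@(np.array(target)-s["eef_pos"])*1000).round(1)
E
python3 - <<'E'
from bench import bot
from h import *
print(totool(bot.state(),[.526,-.223,.16]))
E
```

```text
[571.1 643.2  62.9]
```

Call:
send_rows(
  travel=[
    [30,35,0],
    [70,80,0],
    [110,125,0],
    [150,170,0],
    [190,215,5],
    [230,260,10],
    [270,305,15],
    [310,350,20],
    [350,395,25],
    [390,440,30],
    [430,485,35],
    [470,530,40],
    [510,575,50],
    [545,615,60],
    [571,643,63],
    [571,643,63],
    [571,643,63],
    [571,643,63],
  ],
  turn=[0,0,0,0,0,0,0,0,0,0,0,0,0,0,0,0,0,0],
  jaw=[1,1,1,1,1,1,1,1,1,1,1,1,1,1,1,1,1,1],
)

```text
clock: 2.35
eef_pos: [0.5257, -0.2218, 0.1602]
ee_rot: [0.001, 0.983, -0.182, -0.0]
wrist_force: [0.2, -0.5, -0.3]
grip_width: 0.0871
```

Run:
```python
from bench import bot,imaging
from h import *
c=imaging.get_calibration("wrist");p,d=imaging.capture("wrist")
cv2.imwrite("pics/w1.png",p[:,:,::-1]);np.savez("w1.npz",p=p,d=d,K=c["K"],pose=c["pose"]);print(c)
```

```text
{'K': array([[347.38584192,   0.        , 314.11175498],
       [  0.        , 347.38584192, 198.75659829],
       [  0.        ,   0.        ,   1.        ]]), 'pose': array([[-0.35868072,  0.88918651,  0.28406954,  0.60437762],
       [-0.9334591 , -0.34215826, -0.10761897, -0.25298595],
       [ 0.00150341, -0.30376814,  0.9527448 ,  0.32274678],
       [ 0.        ,  0.        ,  0.        ,  1.        ]])}
```

View pics/w1.png

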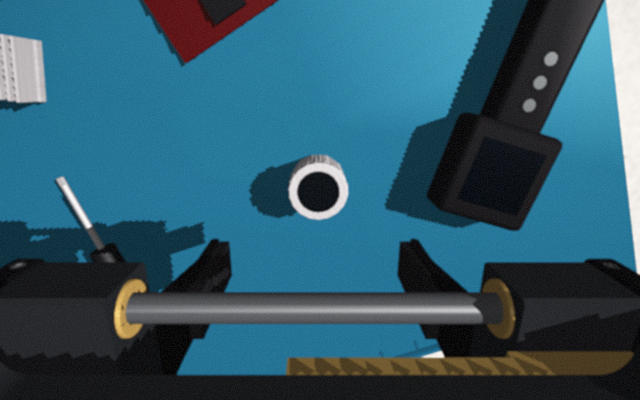

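The wrist view shows the collar's top ring at (318,190) with its dark glass. The open fingers are at (205,290) and (425,290), and the imager is well clear to the right.

Run:
```python
from bench import bot
from h import *
Z=np.load("w1.npz");c=dict(K=Z["K"],pose=Z["pose"]);p=Z["p"]
m=(p[150:225,280:360].max(2)<60).astype(np.uint8)
k=max(cv2.findContours(m,0,cv2.CHAIN_APPROX_NONE)[0],key=cv2.contourArea);e=cv2.fitEllipse(k)
u,v=e[0][0]+280,e[0][1]+150;print(u,v,e[1])
for z in(.040,.043):
    P=onplane(c,u,v,z);o,_=ray(c,u,v);print(P, "diam",np.array(e[1])/347*(np.linalg.norm(P-o)))
P3=pts(c,Z["d"]); q=P3[int(v)-6:int(v)+7,int(u)-6:int(u)+7].reshape(-1,3);print("glass z",np.median(q,0)); print("mat",np.median(P3[100:140,250:400].reshape(-1,3),0))
s=bot.state();P=onplane(c,u,v,.041);print(totool(s,[P[0],P[1],.019]),s["eef_pos"])
```

```text
317.79094314575195 191.4703140258789 (37.49041748046875, 39.199214935302734)
[ 0.52501102 -0.22628966  0.04      ] diam [0.03185989 0.03331205]
[ 0.52585312 -0.22657291  0.043     ] diam [0.03152185 0.03295861]
glass z [ 0.52630958 -0.2261526   0.04285486]
mat [ 0.57565173 -0.25275081  0.00233201]
[  1.1   4.2 141.3] [ 0.52582639 -0.22178054  0.16028066]
```

Call:
send_rows(
  travel=[
    [1,4,40],
    [1,4,80],
    [1,4,110],
    [1,4,130],
    [1,4,141],
    [1,4,141],
    [1,4,141],
    [1,4,141],
    [1,4,141],
    [1,4,141],
    [1,4,141],
    [1,4,141],
    [1,4,141],
    [1,4,141],
  ],
  turn=[0,0,0,0,0,0,0,0,0,0,0,0,0,0],
  jaw=[1,1,1,1,1,1,1,0,0,0,0,0,0,0],
)

```text
clock: 4.15
eef_pos: [0.5254, -0.2261, 0.0193]
ee_rot: [0.001, 0.983, -0.182, 0.0]
wrist_force: [-0.5, -0.9, 0.4]
grip_width: 0.049
```

Call:
send_rows(
  travel=[
    [0,0,0],
    [0,0,0],
    [0,0,0],
    [0,0,0],
    [0,0,0],
    [0,0,0],
    [0,0,0],
    [0,0,0],
    [0,0,0],
    [0,0,0],
    [0,0,0],
    [0,0,0],
    [0,0,0],
    [0,0,0],
    [0,0,0],
    [0,0,0],
    [0,0,0],
    [0,0,0],
    [0,0,0],
    [0,0,0],
  ],
  turn=[0,0,10,20,30,40,50,60,70,80,90,90,90,90,90,90,90,90,90,90],
  jaw=[0.9,0.9,0.9,0.9,0.9,0.9,0.9,0.9,0.9,0.9,0.9,0.9,0.9,0,0,0,0,0,0,0],
)

```text
clock: 6.65
eef_pos: [0.5253, -0.2261, 0.0194]
ee_rot: [-0.001, -0.566, 0.824, -0.001]
wrist_force: [-1.7, -0.9, 0.2]
grip_width: 0.0488
```

Call:
send_rows(
  travel=[
    [0,0,-20],
    [0,0,-50],
    [0,0,-80],
    [0,0,-110],
    [0,0,-130],
    [-15,4,-140],
    [-50,12,-140],
    [-90,22,-140],
    [-130,31,-140],
    [-170,40,-140],
    [-210,50,-140],
    [-250,59,-140],
    [-290,69,-140],
    [-330,78,-140],
    [-370,88,-140],
    [-410,97,-140],
    [-445,106,-140],
    [-465,110,-140],
    [-473,112,-140],
    [-473,112,-140],
  ],
  turn=[0,0,0,0,0,0,0,0,0,0,0,0,0,0,0,0,0,0,0,0],
  jaw=[0,0,0,0,0,0,0,0,0,0,0,0,0,0,0,0,0,0,0,0],
)

```text
clock: 9.15
eef_pos: [0.5898, 0.2556, 0.158]
ee_rot: [-0.001, -0.566, 0.824, -0.001]
wrist_force: [-0.7, -0.9, -1.7]
grip_width: 0.049
```

Run:
```python
from bench import bot,imaging
from h import *
s=bot.state();print(s["eef_pos"],s["wrist_force"],s["grip_width"],s["joints"].round(2))
c=imaging.get_calibration("wrist");p,d=imaging.capture("wrist")
cv2.imwrite("pics/w2.png",p[:,:,::-1]);np.savez("w2.npz",p=p,d=d,K=c["K"],pose=c["pose"])
```

```text
[0.5898389  0.25559112 0.15803627] [-0.7287591  -0.8876483  -1.68921988] 0.04897579509355511 [ 0.66  0.46 -0.03  0.   -1.08 -1.03]
```

View pics/w2.png

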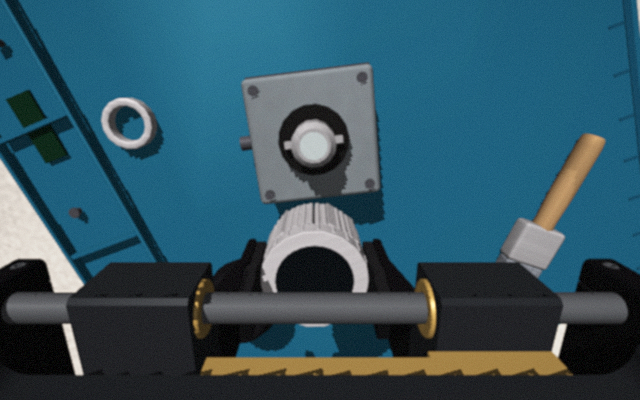

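The held collar's glass is at about (315,275). The spigot's flat top is at (315,146), with the cross pin running left to right through it. The spacer and brush are clear.

Run:
```python
from bench import bot
from h import *
Z=np.load("w2.npz");c=dict(K=Z["K"],pose=Z["pose"]);p=Z["p"]
P3=pts(c,Z["d"])
g=cv2.cvtColor(p,cv2.COLOR_RGB2HSV)
b=p[115:178,280:352];big=cv2.resize(b[:,:,::-1],None,fx=8,fy=8,interpolation=cv2.INTER_CUBIC);cv2.imwrite("pics/w2z.png",big)
# top disc: greenish-white flat
for th in(190,205,215):
    m=(cv2.cvtColor(b,cv2.COLOR_RGB2GRAY)>th).astype(np.uint8)
    k=max(cv2.findContours(m,0,cv2.CHAIN_APPROX_NONE)[0],key=cv2.contourArea);e=cv2.fitEllipse(k);u,v=e[0][0]+280,e[0][1]+115
    print(th,u,v,e[1],onplane(c,u,v,.083))
q=P3[115:178,280:352].reshape(-1,3);s=q[(q[:,2]>.079)&(q[:,2]<.09)];print("depth spigot top",len(s),s.mean(0),((s.max(0)+s.min(0))/2),np.ptp(s,0))
q=P3[80:190,250:375].reshape(-1,3);s=q[(q[:,2]>.043)&(q[:,2]<.052)];print("box top z",np.median(s[:,2]))
q=P3[240:290,285:345].reshape(-1,3);print("glass z",np.median(q[:,2]))
m=(p[205:330,255:375].max(2)<70).astype(np.uint8)
for uv in [(315,245)]:pass
# ring outer of collar top: front edge of glass ellipse
st=bot.state();print(st["eef_pos"],totool(st,[.573,.209,.158]))
```

```text
190 313.3174171447754 145.5686092376709 (25.2952938079834, 25.80617332458496) [0.57376265 0.21058539 0.083     ]Traceback (most recent call last):
  File "<stdin>", line 10, in <module>
ValueError: max() iterable argument is empty
```

View pics/w2z.png

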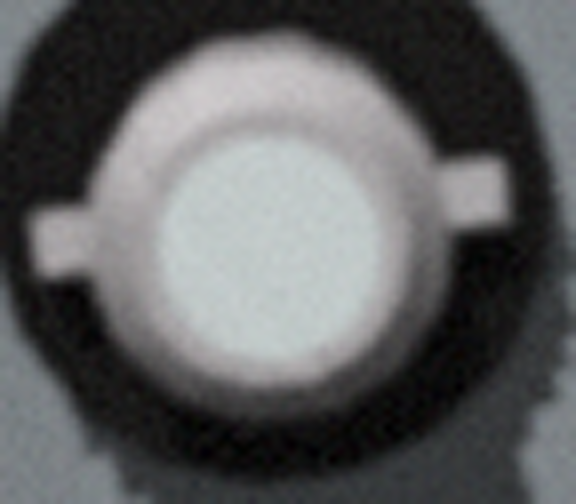

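Run:
```python
from bench import bot
from h import *
from scipy.optimize import least_squares
Z=np.load("w2.npz");c=dict(K=Z["K"],pose=Z["pose"]);p=Z["p"]
P3=pts(c,Z["d"])
q=P3[115:178,280:352].reshape(-1,3);s=q[(q[:,2]>.079)&(q[:,2]<.09)];print("depth spigot top",len(s),s.mean(0),((s.max(0)+s.min(0))/2),np.ptp(s,0))
q=P3[75:100,270:360].reshape(-1,3);print("box top z",np.median(q[:,2]))
q=P3[258:285,295:335].reshape(-1,3);zt=np.median(q[:,2]);print("glass z",zt)
g=cv2.cvtColor(p,cv2.COLOR_RGB2GRAY)
E=[]
for u in range(285,346,2):
    col=g[235:275,u].astype(float); i=np.argmin(np.diff(col)); E.append((u,235+i+.5))
for v in range(268,288,2):
    for a,b,sg in((268,295,1),(340,372,-1)):
        r=g[v,a:b].astype(float); i=np.argmin(sg*np.diff(r)); E.append((a+i+.5,v))
W=np.array([onplane(c,u,v,.1806)[:2] for u,v in E])
f=least_squares(lambda x:np.hypot(W[:,0]-x[0],W[:,1]-x[1])-x[2],[.59,.256,.018],loss="soft_l1",f_scale=.0005)
print(f.x, np.abs(f.fun).mean())
f2=least_squares(lambda x:np.hypot(W[:,0]-x[0],W[:,1]-x[1])-.018,[.59,.256],loss="soft_l1",f_scale=.0005)
print(f2.x)
st=bot.state();print(st["eef_pos"],totool(st,[.5738,.2106,.11]))
```

```text
depth spigot top 1579 [0.57331582 0.20980093 0.08279063] [0.57350532 0.21039278 0.08240172] [0.03102408 0.03137941 0.00675713]
box top z 0.04730629183501667
glass z 0.1815407352432462
[0.59010151 0.25468104 0.01780935] 0.00011805830564378425
[0.59018027 0.25489264]
[0.58986572 0.25507407 0.15820701] [47.2 -1.  48.3]
```

Call:
send_rows(
  travel=[
    [15,0,0],
    [35,-1,0],
    [47,-1,10],
    [47,-1,25],
    [47,-1,40],
    [47,-1,50],
    [47,-1,50],
    [47,-1,50],
  ],
  turn=[0,0,0,0,0,0,0,0],
  jaw=[0,0,0,0,0,0,0,0],
)

```text
clock: 10.2
eef_pos: [0.5743, 0.2112, 0.1085]
ee_rot: [-0.001, -0.566, 0.824, -0.001]
wrist_force: [-0.2, 0.8, -1.9]
grip_width: 0.0487
```

Run:
```python
from bench import bot
from h import *
st=bot.state();print(st["eef_pos"],st["wrist_force"],st["moment"],totool(st,[.5735,.2108,.09]))
```

```text
[0.5743024  0.21116748 0.10850978] [-0.18309184  0.83864088 -1.87961947] [ 0.06708359 -0.07480197  0.01281893] [ 0.6  0.6 18.5]
```

Call:
send_rows(
  travel=[
    [0.6,0.6,5],
    [0.6,0.6,10],
    [0.6,0.6,15],
    [0.6,0.6,19],
    [0.6,0.6,19],
  ],
  turn=[0,0,0,0,0],
  jaw=[0,0,0,0,0],
)

```text
clock: 10.82
eef_pos: [0.5733, 0.2106, 0.089]
ee_rot: [-0.001, -0.566, 0.824, -0.001]
wrist_force: [-0.8, -0.9, -1.7]
grip_width: 0.0492
```

Call:
send_rows(
  travel=[
    [0,0,3],
    [0,0,5],
    [0,0,6],
    [0,0,6.5],
    [0,0,6.5],
  ],
  turn=[0,0,0,0,0],
  jaw=[0,0,0,0,0],
)

```text
clock: 11.45
eef_pos: [0.5734, 0.2107, 0.0837]
ee_rot: [-0.001, -0.567, 0.824, -0.001]
wrist_force: [-2.1, -0.1, 5.5]
grip_width: 0.0491
```

Call:
send_rows(
  travel=[
    [0,0,2],
    [0,0,2],
    [0,0,2],
    [0,0,2],
    [0,0,2],
  ],
  turn=[-3,-6,-9,-12,-15],
  jaw=[0,0,0,0,0],
)

```text
clock: 12.08
eef_pos: [0.5751, 0.2116, 0.0837]
ee_rot: [0.001, -0.67, 0.742, -0.002]
wrist_force: [0.2, -0.3, 5.4]
grip_width: 0.0491
```

```bash
cat > st.py <<'E'
from bench import bot
from h import *
st=bot.state();print(st["eef_pos"].round(4),st["wrist_force"].round(1),st["moment"].round(2),st["joints"].round(2),totool(st,[.5734,.2108,.0817]))
E
python3 st.py
```

```text
[0.5751 0.2116 0.0837] [ 0.2 -0.3  5.4] [ 0.25  0.1  -0.05] [ 0.62  0.49 -0.2   0.   -0.87 -0.72] [1.  1.7 2. ]
```

Call:
send_rows(
  travel=[
    [1,1.5,2],
    [1,1.5,2],
    [1,1.5,2],
    [1,1.5,2],
    [1,1.5,2],
  ],
  turn=[-3,-6,-9,-12,-15],
  jaw=[0,0,0,0,0],
)

```text
clock: 12.7
eef_pos: [0.5752, 0.2119, 0.0836]
ee_rot: [-0.004, 0.762, -0.648, 0.003]
wrist_force: [-1.1, 2.6, 4.4]
grip_width: 0.0487
```

```bash
python3 st.py
```

```text
[0.5752 0.2119 0.0836] [-1.1  2.6  4.4] [ 0.57  0.24 -0.07] [ 0.62  0.49 -0.21  0.   -0.87 -0.46] [0.8 2.  1.9]
```

Call:
send_rows(
  travel=[
    [0.5,1,2.5],
    [0.5,1,2.5],
    [0.5,1,2.5],
    [0.5,1,2.5],
    [0.5,1,2.5],
  ],
  turn=[-3,-6,-9,-12,-15],
  jaw=[0,0,0,0,0],
)

```text
clock: 13.32
eef_pos: [0.5743, 0.2113, 0.0809]
ee_rot: [-0.003, 0.84, -0.542, 0.003]
wrist_force: [-0.6, -0.4, -1.7]
grip_width: 0.0491
```

```bash
python3 st.py
```

```text
[0.5743 0.2113 0.0809] [-0.6 -0.4 -1.7] [-0.06  0.06 -0.02] [ 0.62  0.49 -0.21  0.   -0.86 -0.2 ] [ 0.   1.  -0.8]
```

Call:
send_rows(
  travel=[
    [0,0.5,1.5],
    [0,0.5,3],
    [0,0.5,4.5],
    [0,0.5,4.5],
  ],
  turn=[0,0,0,0],
  jaw=[0,0,0,0],
)

```text
clock: 13.82
eef_pos: [0.5739, 0.2112, 0.0761]
ee_rot: [-0.003, 0.84, -0.542, 0.003]
wrist_force: [0.8, 0.7, -2.7]
grip_width: 0.0488
```

```bash
python3 st.py
```

```text
[0.5739 0.2112 0.0761] [ 0.8  0.7 -2.7] [ 0.27 -0.1   0.04] [ 0.62  0.49 -0.22  0.   -0.85 -0.2 ] [ 0.2  0.6 -5.6]
```

Call:
send_rows(
  travel=[
    [0,0.3,2],
    [0,0.3,4],
    [0,0.3,6],
    [0,0.3,7.5],
    [0,0.3,7.5],
    [0,0.3,7.5],
  ],
  turn=[0,0,0,0,0,0],
  jaw=[0,0,0,0,0,0],
)

```text
clock: 14.58
eef_pos: [0.574, 0.2115, 0.0704]
ee_rot: [-0.004, 0.841, -0.542, 0.003]
wrist_force: [-3.9, 2.4, 8.6]
grip_width: 0.0485
```

```bash
python3 st.py
```

```text
[0.574  0.2115 0.0704] [-3.9  2.4  8.6] [ 0.35  1.21 -0.01] [ 0.62  0.5  -0.23  0.   -0.84 -0.2 ] [  0.4   0.7 -11.4]
```

Call:
send_rows(
  travel=[
    [0,0,2.5],
    [0,0,3],
    [0,0,3],
    [0,0,3],
    [0,0,3],
  ],
  turn=[0,0,0,0,0],
  jaw=[0,0,0,0,0],
)

```text
clock: 15.2
eef_pos: [0.574, 0.2115, 0.0703]
ee_rot: [-0.004, 0.841, -0.541, 0.004]
wrist_force: [-5.6, 1.5, 14.5]
grip_width: 0.0489
```

```bash
python3 st.py
python3 - <<'E'
from bench import imaging
from h import *
for n in("side","wrist"):
    c=imaging.get_calibration(n);p,d=imaging.capture(n)
    P=pts(c,d)
    if n=="wrist":
        cv2.imwrite("pics/w3.png",p[:,:,::-1]);q=P[258:285,295:335].reshape(-1,3);print("glass",np.median(q,0))
    else: cv2.imwrite("pics/s3.png",cv2.resize(p[180:330,200:400,::-1],None,fx=4,fy=4,interpolation=cv2.INTER_CUBIC))
E
```

```text
[0.574  0.2115 0.0703] [-5.6  1.5 14.5] [ 0.03  2.   -0.04] [ 0.62  0.5  -0.23  0.01 -0.83 -0.2 ] [  0.5   0.7 -11.4]
glass [0.5761421  0.20492428 0.09393376]
```

View pics/w3.png

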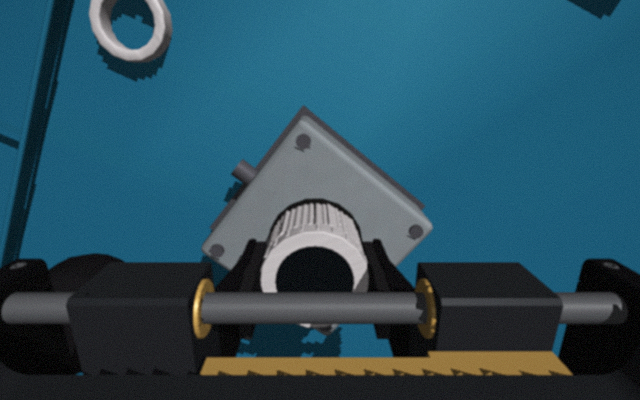

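View pics/s3.png

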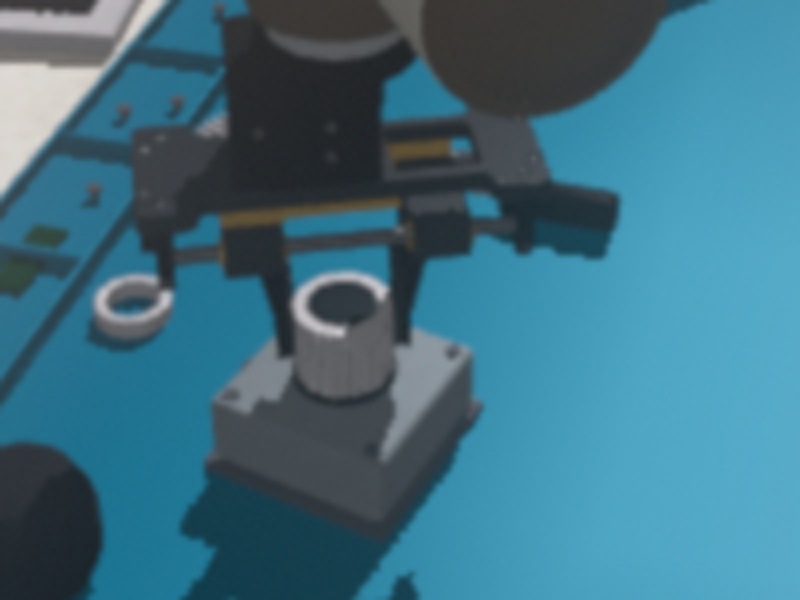

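The collar is seated on the spigot in the side view, and in the wrist view its glass is at (315,275) between the fingers. Another 6 N of push lowered it no further.

```bash
python3 st.py; python3 -c "
from bench import job
print(job.finish_job())"
```

```text
[0.574  0.2115 0.0702] [-6.3  0.2 14.7] [ 0.02  2.07 -0.04] [ 0.62  0.5  -0.23  0.01 -0.83 -0.2 ] [  0.4   0.7 -11.5]
the job is handed in; nothing more can be done
None
```

I picked up the collar, lowered it over the spigot and turned it about 45° under light push until the keyways dropped over the pin. Then I pushed it home against the spring ring and handed in at about 15 s, still gripped; the hand-in gave no verdict.

**Keyways:** at the drop the upward force vanished and the tool sank from 83.7 to 80.9 mm. It then went down freely to 76.1 mm.

**Home:** the tool stopped at 70.2–70.4 mm, where I had worked out home to be (70.4 mm). Pushing about 6 N harder lowered it by no more than 0.2 mm. The final upward force was about 14.7 N. The glass measured 93.9 mm high, against about 93 mm expected.

**Grip:** the fingers read 48.9 mm on the 50 mm rim. I regripped it a quarter turn round before lifting, to centre it.

**Less certain:**
- The final tool position is about 0.9 mm from the spigot position the wrist camera gave. The top camera's reading differed from the wrist camera's by 3–4 mm at the collar, so I used the wrist camera.
- A side force of about 6 N and a moment of about 2 N m remain on the wrist. The tool's tilt was about 0.01 rad.
- I did not measure the spring ring's travel; I infer it from the height.
- I did not re-measure the other objects. The arm showed no contact with them, and those in view looked undisturbed.

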